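# Lay the standing culture flask down against the tray's stop

## Task

The flat culture flask is standing on end on the grey tray. Using only the fingertips, without pinching it or picking it up, tip it over towards the open end of the tray (away from the yellow stop) and ease it down gently, so that it does not drop, until it lies flat on its broad face; then push it back so that its base end rests flush against the yellow stop. Leave the other glassware and boxes as they are.

Things in the scene. Friction and masses are not known exactly. Their poses are not given: they have to be found in the camera images.
- tray: Grey flat tray fixed to the bench, 280 mm (its x) by 260 mm (its y), floor 8 mm thick, no side walls. Origin: centre of its underside on the bench; z up. A yellow stop wall, 45 mm high above the tray floor, runs across its whole +x end (roughly the robot's right); its -x end is open and points roughly to the robot's left (world +y, within 0.45 rad).
- stop_face (a point): Middle of the foot of the yellow stop's inner face (the face that looks to the tray's -x): in the tray's frame 110 mm along +x from its origin, on the tray floor (8 mm up). Axes as the tray's.
- flask: Pale pink empty culture flask (110 to 200 g), white label, blue cap, standing on end 15 to 40 mm from the stop, broad faces within 0.12 rad of square to it. Origin: centre of its base end; z along its length to the cap (up at the start), y across its width. Body 34 mm thick (x), 100 wide (y), 135 long (z). Must end lying on its -x face, x pointing up, base end at the stop.
- flask_cap (a point): Centre of the flat top of the flask's cap, 180 mm from the base end along the flask's z; 25 mm above the bench once the flask lies flat. The cap is 28 mm in diameter, from z = 155 to 180 mm; below it a 24 mm neck, and from 147 mm down to the body a shoulder 62 mm wide and 30 mm thick.
- flask_base_left (a point): On the flask's base end, mid thickness, at its +y edge (50 mm from the middle).
- flask_base_right (a point): On the flask's base end, mid thickness, at its -y edge (50 mm from the middle).
- flask_toe (a point): Middle of the base end's edge towards the flask's -x: the edge on which it tips when tipped the right way. The centre of mass is near z = 75 mm of the flask, so it falls by itself once tilted by about 0.22 rad.
- dish: Round white closed petri dish, 60 mm diameter, 15 mm high, lying loose on the tray beside the flask, on the tray's +y side (away from the robot), near the stop. Origin: centre of its underside. Bystander.
- bottle_a: Clear bottle with blue cap, 66 mm diameter, 152 mm high. Origin: centre of its underside. Bystander.
- bottle_b: Clear bottle with blue cap, 66 mm diameter, 152 mm high. Origin: centre of its underside. Bystander.
- erlenmeyer: Conical flask with silvery cap, 76 mm diameter, 125 mm high. Origin: centre of its underside. Bystander.
- beaker: Clear open beaker, 70 mm diameter, 90 mm high. Origin: centre of its underside. Bystander.
- tip_box: Blue box with clear lid, 80 by 115 mm, 62 mm high. Origin: centre of its underside. Bystander.
- jar: White jar with green lid, 61 mm diameter, 118 mm high. Origin: centre of its underside. Bystander.
There are look-alikes about, which are no part of the job. Of the things like the flask, leave any that is red; of the rest the larger one is meant.

How it is judged:
By the outcome, as a careful person would: the job done as asked, in the order asked, and still so for the second after the job is handed in, with the robot touching nothing.
It also fails if it takes over 64 s, if anything falls off the work surface, if the arm or the gripper's body presses on something with over 40 N, if the wrist force passes 120 N, or if a joint passes its speed limit or range.

## Robot

A 6-joint arm with a two-finger parallel gripper is mounted at the origin on the work surface. World frame = base frame: x ahead of the robot, y to its left, z up, the work surface at z = 0. Lengths are in mm, angles in rad, forces in N, time in s.
With the tool pointing down it reaches from about 350 to 875 mm from the base axis. Payload 4.2 kg.
Tool frame: the origin (TCP) lies at the very end of the fingers, on their centre line; the grasp point (between the pads) lies bot.hold_point_z behind it (bot.hold_point_z is the distance from the TCP to the grasp point, in mm); z points along the fingers, y is the line along which they close (so a half turn about z gives the same grasp; the last joint's range is limited). The gripper opens to 85 mm and grips with 20 to 120 N. Pads are 22 mm wide; open, the fingers measure 114 mm over their backs; the gripper's body (76 mm by 85 mm) begins 54 mm behind the grasp point. The pads swing forward as they close: fully open they stand 13 mm farther back than shut.
Start: joints at [-0.911, 0.385, 0.008, 0, -1.194, -0.259], TCP at [243.86, -575.44, 231.312] pointing down, gripper open.
Joint ranges: [-3.14, 3.14], [-1.21, 2.06], [-1.07, 1.41], [-3.16, 2.05], [-2.99, -0.16], [-3.1, 3.1]. Speed limits (rad/s): [2.79, 2.79, 3.14, 3.14, 3.14, 3.14].

## Interface

Orientations are given as a unit quaternion [x, y, z, w].
In Python, from workcell import bot gives the robot as it stands.
- The arm moves only by the tool drive_tool, never from a script. Its argument "commands" is a list of rows, each a list of 4 numbers: the shift along the world's x, y, z in mm, then the turn about the world's z in rad. In form: [[dx, dy, dz, yaw], ...]. A call has 1 to 5 rows; each row is the pose to reach, as a shift and turn from the pose commanded when the call began; what a row does not reach only later rows make up. A row lasts 1/8 s, in which the tool goes at most 62.5 mm and 10.7 degrees, less where a joint would pass 70% of its speed; a pose out of reach is approached as far as the arm can. A call with a gripper value outside its range is refused whole. "grip" is the finger opening in mm, from 0 to 85.4, set as the call begins (left out, the last holds). The fingers move at their own pace and stop on an object; "newtons" is the grip in N (left out, the last holds). Time passes only in rows, so rows that repeat a pose let the fingers close. It gives the time, the measured TCP pose, the force, the opening and the grip force at its end, in the units of the state.
- bot.get_state(): the state, without advancing time (a new reading comes with each control period).
- bot.read_camera(name): name is "side" or "top"; returns a dict with "frame" (480x640x3 uint8, red, green, blue), "intrinsics" (3x3 intrinsics, pixels), "k1" (the pictures are not rectified: a ray, as slopes to the right and down, at radius r is drawn at 1 + k1 r^2 times it, then the intrinsics apply), "cam_to_world" (4x4, takes a point from camera to world coordinates). Camera axes: x right, y down, z forward; pixel columns grow to the right and rows downward; lengths in mm; the calibration is good to about 2 mm. A picture is of the moment at which its call begins. There is no depth.
- bot.hand_in(): hands the job in; it is judged then, once.
The state is a dict: "clock": time; "joint_positions": joint angles; "dq": joint speeds; "joint_efforts": joint torques, N m; "position": TCP position; "orientation": TCP orientation; "ft_force": force on the tool from outside, world axes, zero at the start; "torque": the same for the moment, N m; "gripper_width": finger opening in mm; "grip_force": force on a finger pad.
Only numpy, scipy, OpenCV 4.12 (cv2) and the standard library are available. Lean on these libraries where they do the work, as an engineer would, in place of code of your own. Each camera call takes 0.05 s, during which the arm holds its last target. There are 200 camera calls.

## Working session

There is one attempt and no reset: what is moved stays moved. The work goes in short steps, Python scripts to look and compute and a tool call to move; the robot and the scene stay as the last step left them, time stands still between calls to the robot, and variables do not carry over. Pictures are saved under pics/ and viewed, at most 10 in all, crops included, and the job is handed in when it is done.

Besides the shell and the picture viewer there is one more tool, called after ">>>" as a command line: name --pt "numbers of a row" for each row, then --argument value for the rest. drive_tool: Moves the arm, as the interface text tells. Its arguments: {"type":"object","properties":{"commands":{"type":"array"},"grip":{"type":"number"},"newtons":{"type":"number"}},"required":["commands"]}

```bash
mkdir -p pics; ls; cat > h.py <<'E'
import numpy as np, cv2
from workcell import bot
def cam(n):
    c=bot.read_camera(n); return c
def save(c,f,crop=None,s=1):
    im=c["frame"][:,:,::-1]
    if crop: x0,y0,x1,y1=crop; im=im[y0:y1,x0:x1]
    if s!=1: im=cv2.resize(im,None,fx=s,fy=s,interpolation=cv2.INTER_CUBIC)
    cv2.imwrite(f,im)
def ray(c,uv):
    K=np.array(c["intrinsics"],float);k=c["k1"]
    p=cv2.undistortPoints(np.array(uv,float).reshape(-1,1,2),K,np.array([k,0,0,0.]))[:,0]
    T=np.array(c["cam_to_world"]); d=np.c_[p,np.ones(len(p))]@T[:3,:3].T
    return T[:3,3],d
def plane(c,uv,z):
    o,d=ray(c,uv); return o+d*((z-o[2])/d[:,2])[:,None]
def proj(c,P):
    T=np.linalg.inv(np.array(c["cam_to_world"]));P=np.array(P,float).reshape(-1,3)
    return cv2.projectPoints(P,cv2.Rodrigues(T[:3,:3])[0],T[:3,3],np.array(c["intrinsics"],float),np.array([c["k1"],0,0,0.]))[0][:,0]
E
python3 - <<'E'
from h import *
for n in("top","side"):
    c=cam(n);save(c,f"pics/{n}0.png");print(n,np.round(c["cam_to_world"],3).tolist(),c["k1"])
print(bot.get_state(),bot.hold_point_z)
E
```

```text
pics
top [[-0.024, -0.992, 0.121, 388.432], [-0.999, 0.027, 0.02, -13.503], [-0.023, -0.121, -0.992, 1099.212], [0.0, 0.0, 0.0, 1.0]] 0.014745923977588131
side [[-0.928, -0.282, 0.243, 257.809], [-0.372, 0.73, -0.573, 552.82], [-0.015, -0.622, -0.783, 902.286], [0.0, 0.0, 0.0, 1.0]] -0.09042482023072282
{'clock': 0.1, 'joint_positions': array([-9.11384111e-01,  3.85479465e-01,  6.75471569e-03, -4.08477215e-04,
       -1.19397972e+00, -2.58605493e-01]), 'dq': array([-0.00116908, -0.0025285 ,  0.00294825,  0.00029597, -0.0001297 ,
        0.00050385]), 'joint_efforts': array([-7.29687508e-04, -3.93318021e+01,  1.88928044e+01,  4.19795126e+00,
       -2.62147470e-03,  2.90579763e-06]), 'position': array([ 243.66285755, -574.98584305,  230.33197104]), 'orientation': array([-1.98990715e-01,  9.80000892e-01,  9.39425960e-04, -2.52522328e-04]), 'ft_force': array([-0.33954794, -0.5167724 , -0.81822895]), 'torque': array([ 0.02624212, -0.03135508,  0.00521764]), 'grip_force': 0.0, 'gripper_width': 85.24552548359274} 18.700000000000003
```

View pics/top0.png

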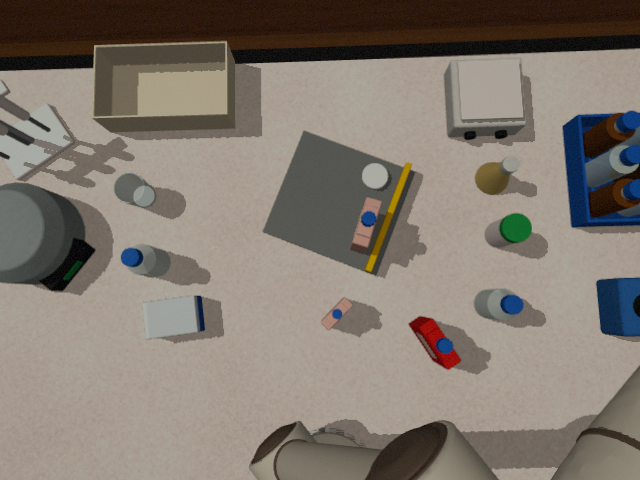

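View pics/side0.png

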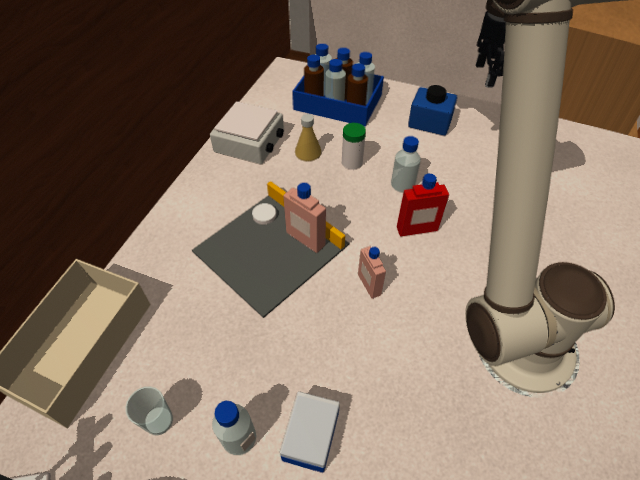

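Candidates: the large pink flask on the tray, top (368,218) and side (305,218); the small pink one, top (337,313); and the red one, top (437,343). I pick the large pink one on the tray. The dish is at top (375,176), and the yellow stop runs from (408,165) to (371,270).

```bash
cat > m.py <<'E'
from h import *
def masks(c):
    h=cv2.cvtColor(c["frame"],cv2.COLOR_RGB2HSV).astype(int);H,S,V=h[...,0],h[...,1],h[...,2]
    return dict(yel=(H>18)&(H<30)&(S>170)&(V>90),blue=(H>100)&(H<125)&(S>150)&(V>60),pink=((H<12)|(H>170))&(S>50)&(S<150)&(V>110))
def comp(m,near,rad=60):
    n,l,st,ce=cv2.connectedComponentsWithStats(m.astype(np.uint8))
    b=[i for i in range(1,n) if st[i,4]>15 and np.hypot(*(ce[i]-near))<rad]
    i=max(b,key=lambda i:st[i,4]); return l==i,ce[i],st[i,4]
E
python3 - <<'E'
from m import *
t=cam("top");s=cam("side")
mt,ms=masks(t),masks(s)
for nm,c,m,near in(("top",t,mt,{'yel':(390,218),'blue':(368,218),'pink':(365,225)}),("side",s,ms,{'yel':(305,215),'blue':(305,190),'pink':(305,218)})):
    for k,nn in near.items():
        mm,ce,a=comp(m[k],nn)
        pts=np.argwhere(mm)[:,::-1].astype(np.float32)
        r=cv2.boxPoints(cv2.minAreaRect(pts)); ap=cv2.approxPolyDP(cv2.convexHull(pts.astype(np.int32)),2.5,True)[:,0]
        print(nm,k,ce.round(1),a,r.round(1).tolist(),ap.tolist())
        if k=='yel':print(' z53',plane(t if nm=="top" else s,ap,53).round(0).tolist())
        if k=='blue':print(' z188',plane(c,[ce],188).round(1))
        if k=='pink' and nm=='top':print('z143',plane(c,ap,143).round(0).tolist(),'z8',plane(c,ap,8).round(0).tolist())
# tray grey in top
f=t["frame"].astype(int); g=(f.max(2)<95)&(f.max(2)-f.min(2)<14); g[:100]=0
mm,ce,a=comp(g,(330,200)); ap=cv2.approxPolyDP(cv2.convexHull(np.argwhere(mm)[:,::-1].astype(np.int32)),4,True)[:,0]
print("tray",ap.tolist(),plane(t,ap,8).round(0).tolist())
save(t,"pics/tc.png",(250,120,430,280),4)
save(s,"pics/sc.png",(180,170,380,320),4)
E
```

```text
top yel [388.1 216.8] 769 [[364.1000061035156, 269.6000061035156], [405.1000061035156, 161.5], [411.70001220703125, 164.0], [370.70001220703125, 272.20001220703125]] [[409, 163], [409, 171], [370, 271], [365, 270], [403, 168]]
 z53 [[686.0, -200.0, 53.0], [668.0, -199.0, 53.0], [447.0, -104.0, 53.0], [450.0, -93.0, 53.0], [675.0, -186.0, 53.0]]
top blue [368.4 218.4] 158 [[362.0, 212.0], [375.0, 212.0], [375.0, 225.0], [362.0, 225.0]] [[375, 221], [366, 225], [362, 216], [371, 212]]
 z188 [[540.9 -93.2 188. ]]
top pink [365.8 222.5] 609 [[351.1000061035156, 242.10000610351562], [365.79998779296875, 195.6999969482422], [381.70001220703125, 200.8000030517578], [367.1000061035156, 247.1999969482422]] [[379, 200], [381, 203], [367, 246], [352, 242], [366, 197]]
z143 [[586.0, -120.0, 143.0], [579.0, -124.0, 143.0], [493.0, -92.0, 143.0], [501.0, -63.0, 143.0], [593.0, -94.0, 143.0]] z8 [[613.0, -135.0, 8.0], [606.0, -139.0, 8.0], [507.0, -103.0, 8.0], [517.0, -70.0, 8.0], [621.0, -105.0, 8.0]]
side yel [335.4 235.8] 259 [[318.20001220703125, 233.0], [326.3999938964844, 221.39999389648438], [348.6000061035156, 237.3000030517578], [340.3999938964844, 248.89999389648438]] [[341, 248], [330, 241], [326, 222], [344, 234]]
 z53 [[443.0, -65.0, 53.0], [473.0, -75.0, 53.0], [502.0, -126.0, 53.0], [450.0, -106.0, 53.0]]
side blue [303.1 189.8] 143 [[298.0, 183.0], [309.0, 183.0], [309.0, 198.0], [298.0, 198.0]] [[306, 183], [309, 186], [308, 196], [303, 198], [299, 196], [298, 186]]
 z188 [[540.  -84.2 188. ]]
side pink [302.4 216.4] 1357 [[273.0, 241.0], [286.29998779296875, 185.39999389648438], [329.20001220703125, 195.60000610351562], [315.8999938964844, 251.1999969482422]] [[326, 208], [316, 251], [286, 231], [284, 195], [292, 187], [316, 198]]
tray [[401, 167], [363, 270], [264, 231], [304, 131]] [[690.0, -189.0, 8.0], [453.0, -92.0, 8.0], [548.0, 132.0, 8.0], [784.0, 35.0, 8.0]]
```

View pics/tc.png

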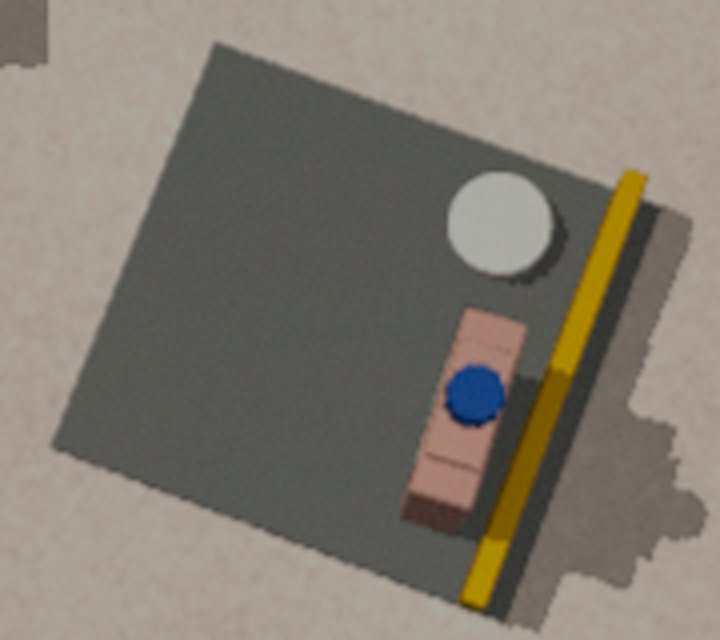

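View pics/sc.png

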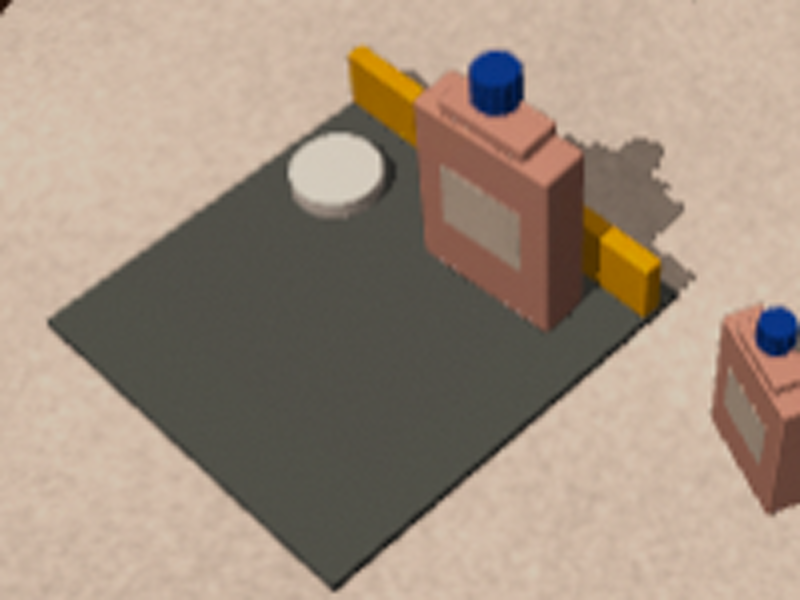

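The crops confirm the choice: the flask on the tray with its cap at (368,218), about 23 mm from the stop, with the dish clear of it.

Plan:
1. Nudge it upright, low down, until its back rests on the stop.
2. Tip it by the cap with loosely open fingers.
3. Support it from the front, turn the gripper so both fingers are in front, and ease it down with the base braced on the stop.

In tray axes the cap is at (70,-48) and tray x in the world is (-0.383,-0.924).

>>> drive_tool --pt "331 565 40 -0.79" --pt "331 565 40 -0.79" --pt "331 565 40 -0.79" --pt "331 565 40 -0.79" --pt "331 565 40 -0.79" --grip 85

```text
clock: 0.82
position: [392.5, -322.9, 249.3]
orientation: [0.196, 0.981, -0.0, 0.0]
ft_force: [0.4, -0.6, 0.7]
gripper_width: 84.8
grip_force: 0.0
```

>>> drive_tool --pt "174 296 10 0" --pt "174 296 10 0" --pt "174 296 10 0" --pt "174 296 10 0" --pt "174 296 10 0"

```text
clock: 1.45
position: [550.9, -53.2, 258.5]
orientation: [0.193, 0.981, 0.0, 0.0]
ft_force: [1.3, -0.6, -0.1]
gripper_width: 84.9
grip_force: 0.0
```

>>> drive_tool --pt "0 0 0 0" --pt "0 0 0 0" --pt "0 0 0 0"

```text
clock: 1.82
position: [549.6, -56.2, 258.3]
orientation: [0.194, 0.981, -0.0, -0.0]
ft_force: [0.3, -0.9, 0.1]
gripper_width: 84.8
grip_force: 0.0
```

>>> drive_tool --pt "25.5 46 0 0" --pt "25.5 46 -50 0" --pt "25.5 46 -110 0" --pt "25.5 46 -170 0" --pt "25.5 46 -225 0"

```text
clock: 2.45
position: [575.4, -10.6, 32.1]
orientation: [0.194, 0.981, 0.0, 0.0]
ft_force: [0.8, 1.3, 0.4]
gripper_width: 84.9
grip_force: 0.0
```

>>> drive_tool --pt "0 0 -12 0" --pt "0 0 -20 0" --pt "0 0 -20 0"

```text
clock: 2.82
position: [577.0, -9.2, 14.9]
orientation: [0.193, 0.981, 0.001, 0.001]
ft_force: [1.1, 0.2, 0.3]
gripper_width: 84.9
grip_force: 0.0
```

```bash
python3 - <<'E'
from m import *
s=cam("side");save(s,"pics/s1.png",(180,130,380,280),4)
st=bot.get_state();print(st["position"],st["ft_force"])
E
```

```text
[577.16885375  -9.07461994  15.29546763] [-0.66898547 -0.20569397 -0.49169077]
```

View pics/s1.png

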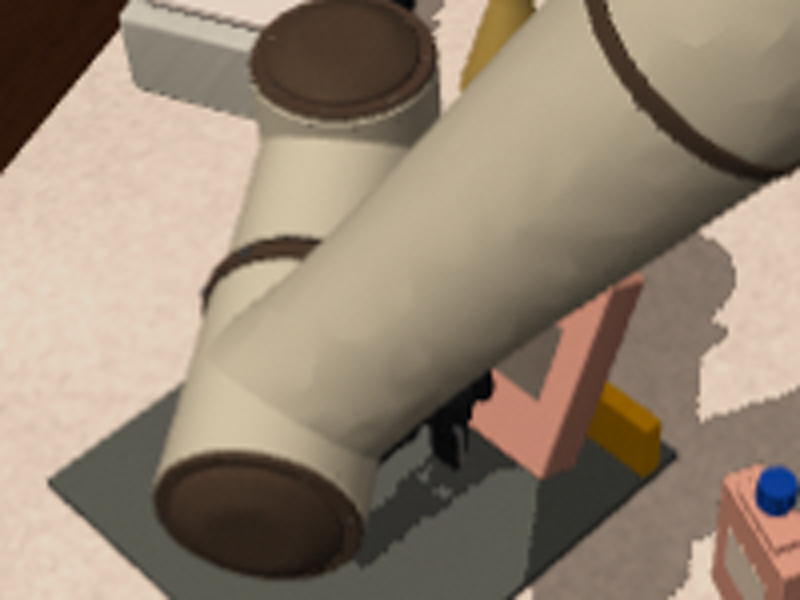

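The arm came closer than expected: the flask now looks tilted back towards the stop (its right edge runs from (540,475) to (640,280) in the crop). I'll check from the top.

```bash
python3 - <<'E'
from m import *
s=cam("top");save(s,"pics/t1.png",(250,100,450,290),3)
st=bot.get_state();print(st["position"],st["ft_force"])
E
```

```text
[577.15691134  -8.99208847  15.33625983] [ 0.08873238 -1.1748214  -0.08637795]
```

View pics/t1.png

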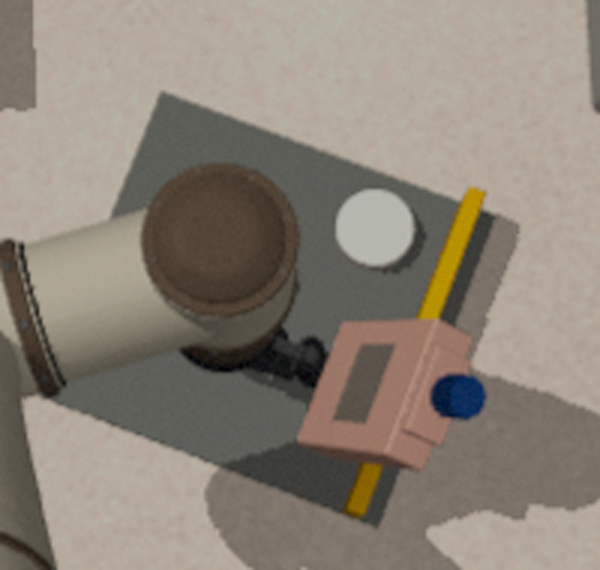

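```bash
python3 - <<'E'
from m import *
t=cam("top");s=cam("side")
R=np.array([[-.383,-.924],[.924,-.383]])
tr=lambda P:((P[:,:2]-[612.4,-45.9])@R.T).round(1)
f=lambda c,uv,z:print(uv,z,tr(plane(c,uv,z)).tolist())
mm,ce,a=comp(masks(t)['blue'],(403,232),20);print(ce)
for z in(165,178,188):f(t,[ce],z)
mm,ce,a=comp(masks(t)['pink'],(370,228),40)
ap=cv2.approxPolyDP(cv2.convexHull(np.argwhere(mm)[:,::-1].astype(np.int32)),2.5,True)[:,0]
print(ap.tolist())
for z in(8,23):f(t,[[350,246.7],[365,207]],z);f(s,[[315,248.8]],z)
f(t,[[383,200],[397,207.5],[380,252],[391,256.5]],140)
print(tr(bot.get_state()["position"][None]))
E
```

```text
[403.55555556 231.52941176]
[array([403.55555556, 231.52941176])] 165 [[144.9, -43.5]]
[array([403.55555556, 231.52941176])] 178 [[143.7, -45.9]]
[array([403.55555556, 231.52941176])] 188 [[142.7, -47.8]]
[[407, 212], [399, 243], [390, 257], [349, 246], [364, 207], [398, 207]]
[[350, 246.7], [365, 207]] 8 [[57.8, -90.6], [57.5, 8.2]]
[[315, 248.8]] 8 [[64.6, -84.2]]
[[350, 246.7], [365, 207]] 23 [[57.8, -92.3], [57.5, 5.1]]
[[315, 248.8]] 23 [[56.5, -92.1]]
[[383, 200], [397, 207.5], [380, 252], [391, 256.5]] 140 [[86.4, 7.2], [118.2, 2.8], [117.5, -94.6], [141.1, -95.3]]
[[-20.5 -47.1]]
```

The flask leans stably on the stop: toe at tray x 58 and z about 22, tilt about 0.41 rad, heel about 20 mm from the stop. The gripper's wide knuckles must have touched it on the way down. I can use this lean to slide the base towards the stop with a fingertip, then bring the flask forward from the cap.

>>> drive_tool --pt "0 0 -3 0" --pt "-2.5 -6 -3 0" --pt "-5 -12 -3 0" --pt "-7 -17 -3 0" --pt "-7 -17 -3 0"

```text
clock: 3.65
position: [568.5, -26.7, 10.3]
orientation: [0.194, 0.981, -0.0, -0.0]
ft_force: [-0.8, -0.0, -0.3]
gripper_width: 85.2
grip_force: 0.0
```

>>> drive_tool --pt "-0.8 -1.8 0 0" --pt "-1.5 -3.7 0 0" --pt "-2.3 -5.5 0 0" --pt "-3 -7.4 0 0" --pt "-3 -7.4 0 0"

```text
clock: 4.28
position: [567.4, -31.3, 10.7]
orientation: [0.193, 0.981, 0.002, 0.002]
ft_force: [1.2, 10.1, -0.6]
gripper_width: 85.1
grip_force: 3.2
```

```bash
cat > q.py <<'E'
from m import *
R=np.array([[-.383,-.924],[.924,-.383]])
tr=lambda P:((np.atleast_2d(P)[:,:2]-[612.4,-45.9])@R.T).round(1)
def q(pic=None,z=(178,188),near=(395,228),rad=45,view="top",crop=(250,100,450,290)):
    t=cam("top");s=cam("side")
    try:
        mm,ce,a=comp(masks(t)['blue'],near,rad)
        print("cap",ce.round(1),a,[tr(plane(t,[ce],k)).tolist() for k in z])
        mm,ce,a=comp(masks(t)['pink'],(370,228),45)
        ap=cv2.approxPolyDP(cv2.convexHull(np.argwhere(mm)[:,::-1].astype(np.int32)),2.5,True)[:,0]
        print(a,"hull@20",np.c_[ap,tr(plane(t,ap,20))].tolist())
    except Exception as e: print(e)
    st=bot.get_state();print(tr(st["position"]),st["position"].round(1),st["ft_force"].round(1),st["clock"])
    if pic: save(t if view=="top" else s,pic,crop,3)
E
python3 -c "
from q import *
q()"
```

```text
cap [403.3 231.2] 156 [[[143.0, -45.5]], [[142.1, -47.4]]]
1563 hull@20 [[407.0, 212.0, 150.8, 28.8], [406.0, 223.0, 157.3, 4.2], [391.0, 256.0, 151.4, -78.7], [349.0, 247.0, 55.9, -93.4], [365.0, 207.0, 57.5, 5.7], [398.0, 207.0, 127.7, 32.5]]
[[  3.8 -47.1]] [567.4 -31.3  10.7] [ 1.   9.2 -0.8] 4.375
```

```bash
python3 -c "
from h import *
t=cam('top');s=cam('side');save(t,'a.png',(310,190,410,270),4);save(s,'b.png',(250,180,350,260),4)
cv2.imwrite('pics/ab.png',np.hstack([cv2.imread('a.png'),cv2.imread('b.png')]))"
```

```text
(no output)
```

View pics/ab.png

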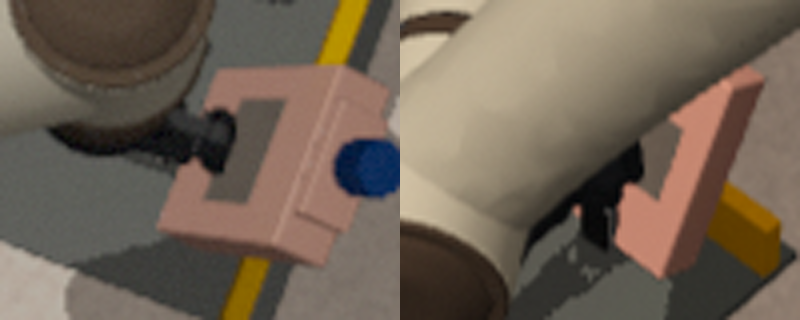

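A knuckle is pressing on the label (crop (225,140)) while the tip is still short of the toe, so low pushing isn't possible. I'll back off, rise and loosely cage the cap instead. The sliding to the stop can come once the flask is lowered.

>>> drive_tool --pt "4 9 0 0" --pt "11.5 27.7 0 0" --pt "19 46 0 0" --pt "27 65 40 0" --pt "27 65 100 0"

```text
clock: 5.1
position: [592.4, 33.3, 109.5]
orientation: [0.192, 0.981, -0.001, -0.002]
ft_force: [0.7, 0.5, 0.7]
gripper_width: 84.9
grip_force: 0.0
```

>>> drive_tool --pt "0 0 60 0" --pt "0 0 120 0" --pt "0 0 155 0" --pt "0 0 155 0" --pt "0 0 155 0"

```text
clock: 5.72
position: [592.3, 32.1, 264.4]
orientation: [0.193, 0.981, -0.0, -0.001]
ft_force: [0.2, -0.2, -0.8]
gripper_width: 85.3
grip_force: 0.0
```

```bash
python3 -c "
from q import *
q(z=(165,178))"
```

```text
cap [402.6 231.3] 172 [[[143.0, -43.7]], [[141.7, -46.2]]]
1692 hull@20 [[407.0, 212.0, 150.8, 28.8], [406.0, 223.0, 157.3, 4.2], [391.0, 256.0, 151.4, -78.7], [349.0, 247.0, 55.9, -93.4], [364.0, 207.0, 55.4, 4.9], [398.0, 207.0, 127.7, 32.5]]
[[-63.9 -48.5]] [592.1  31.7 263.6] [ 0.8 -0.5 -0.7] 5.825
```

>>> drive_tool --pt "-68.6 -190 0 0" --pt "-68.6 -190 0 0" --pt "-68.6 -190 0 0" --pt "-68.6 -190 0 0" --pt "-68.6 -190 0 0"

```text
clock: 6.45
position: [523.8, -159.1, 264.4]
orientation: [0.194, 0.981, -0.0, -0.001]
ft_force: [0.9, 0.1, -0.4]
gripper_width: 85.4
grip_force: 0.0
```

>>> drive_tool --pt "0 0 0 0" --pt "0 0 -40 0" --pt "0 0 -70 0" --pt "0 0 -90 0" --pt "0 0 -95 0"

```text
clock: 7.08
position: [524.0, -157.2, 168.8]
orientation: [0.192, 0.981, -0.0, -0.002]
ft_force: [0.4, 0.2, -0.0]
gripper_width: 85.1
grip_force: 0.0
```

```bash
python3 -c "
from q import *
q('pics/t2.png',z=(165,178))"
```

```text
cap [398.8 235.1] 48 [[[138.7, -53.5]], [[137.5, -55.8]]]
924 hull@20 [[399.0, 239.0, 155.0, -35.9], [391.0, 256.0, 151.4, -78.7], [349.0, 246.0, 55.1, -91.3], [356.0, 228.0, 55.4, -47.0], [392.0, 226.0, 130.0, -13.6]]
[[136.9 -38.3]] [ 524.6 -157.7  170.1] [ 0.6 -0.   0.4] 7.175
```

View pics/t2.png

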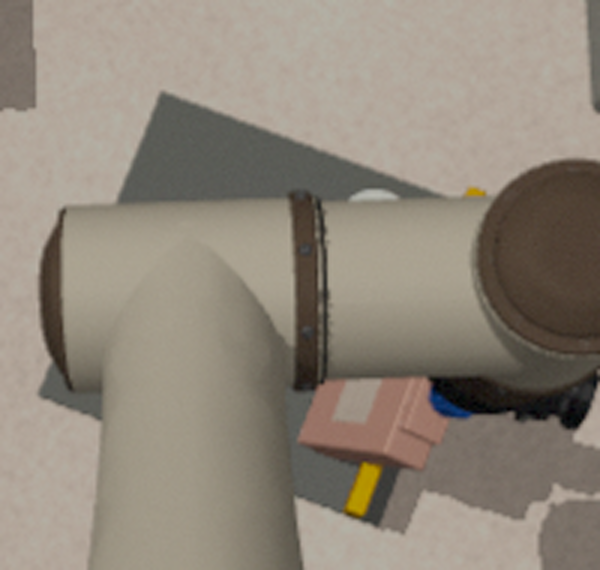

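>>> drive_tool --pt "0 0 0 0" --pt "0 0 0 0" --pt "0 0 -3 0" --pt "0 0 -6 0" --pt "0 0 -6 0" --grip 46 --newtons 20

```text
clock: 7.8
position: [523.8, -158.6, 164.0]
orientation: [0.193, 0.981, -0.0, -0.0]
ft_force: [0.7, -0.5, -0.3]
gripper_width: 46.0
grip_force: 0.0
```

>>> drive_tool --pt "1.5 3.7 0 0" --pt "3 7.4 0 0" --pt "4.6 11.1 0 0" --pt "6.1 14.8 0 0" --pt "7.7 18.5 0 0"

```text
clock: 8.43
position: [532.0, -139.7, 164.4]
orientation: [0.193, 0.981, 0.0, 0.0]
ft_force: [0.4, -0.5, 0.5]
gripper_width: 45.8
grip_force: 0.1
```

```bash
python3 -c "
from q import *
q(z=(165,178))"
```

```text
cap [390.3 232.2] 28 [[[121.1, -54.0]], [[120.2, -56.3]]]
799 hull@20 [[392.0, 236.0, 137.9, -35.1], [384.0, 253.0, 134.4, -77.9], [349.0, 246.0, 55.1, -91.3], [357.0, 224.0, 54.3, -37.6], [381.0, 223.0, 104.4, -16.0]]
[[117.4 -38.3]] [ 532.  -139.7  164.3] [-0.8 -1.5  0.2] 8.525
```

>>> drive_tool --pt "1.5 3.7 0 0" --pt "3 7.4 0 0" --pt "4.6 11.1 0 0" --pt "6.1 14.8 0 0" --pt "7.7 18.5 0 0"

```text
clock: 9.15
position: [539.6, -121.3, 164.3]
orientation: [0.193, 0.981, 0.0, -0.0]
ft_force: [0.9, -0.7, 0.0]
gripper_width: 46.3
grip_force: 0.0
```

>>> drive_tool --pt "1.2 2.8 0 0" --pt "2.3 5.6 0 0" --pt "3.5 8.3 0 0" --pt "4.6 11.1 0 0" --pt "5.8 13.9 0 0"

```text
clock: 9.78
position: [545.4, -107.5, 164.3]
orientation: [0.193, 0.981, 0.0, -0.0]
ft_force: [-0.4, 0.4, -0.1]
gripper_width: 46.1
grip_force: 0.1
```

>>> drive_tool --pt "1.2 2.8 0 0" --pt "2.3 5.6 0 0" --pt "3.5 8.3 0 0" --pt "4.6 11.1 0 0" --pt "5.8 13.9 0 0"

```text
clock: 10.4
position: [551.2, -93.6, 164.3]
orientation: [0.193, 0.981, 0.0, 0.0]
ft_force: [-0.8, -0.1, -0.2]
gripper_width: 46.2
grip_force: 0.0
```

```bash
python3 -c "
from q import *
q('pics/s2.png',z=(178,188),view='side',crop=(180,130,380,280),near=(370,220))"
```

```text
max() iterable argument is empty
[[ 67.4 -38.2]] [551.3 -93.5 164.3] [0.3 0.1 0.5] 10.5
```

View pics/s2.png

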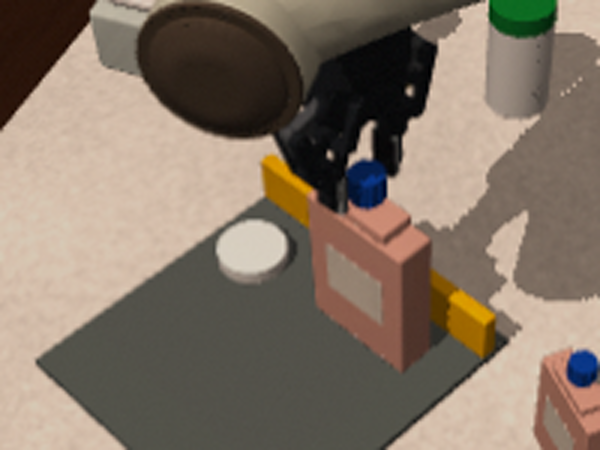

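Side view: the flask is upright with the cap (crop (367,183)) loosely between the fingers, and the dish is untouched. I'll measure the cap's sideways position, then go on tipping.

>>> drive_tool --pt "-0.2 4.5 0 0" --pt "1.3 8.2 0 0" --pt "2.9 11.9 0 0" --pt "4.4 15.6 0 0" --pt "6 19.3 0 0"

```text
clock: 11.12
position: [557.3, -74.2, 164.3]
orientation: [0.193, 0.981, 0.0, 0.0]
ft_force: [0.5, -0.3, 0.1]
gripper_width: 46.1
grip_force: 0.1
```

>>> drive_tool --pt "1.2 2.8 0 0" --pt "2.3 5.6 0 0" --pt "3.5 8.3 0 0" --pt "4.6 11.1 0 0" --pt "5.8 13.9 0 0"

```text
clock: 11.75
position: [563.0, -60.4, 164.3]
orientation: [0.193, 0.981, 0.0, -0.0]
ft_force: [-0.8, -0.4, 0.4]
gripper_width: 46.2
grip_force: 0.0
```

```bash
cat >> q.py <<'E'
def qs(near,z,rad=40):
    s=cam("side")
    for k in("blue","pink"):
        mm,ce,a=comp(masks(s)[k],near if k=="blue" else (near[0],near[1]+30),rad)
        p=np.argwhere(mm)[:,::-1]; ap=cv2.approxPolyDP(cv2.convexHull(p.astype(np.int32)),2,True)[:,0]
        if k=="blue":print("cap",ce.round(1),a,[tr(plane(s,[ce],j)).tolist() for j in z],"bbox",p.min(0),p.max(0))
        else:print("pink@8",np.c_[ap,tr(plane(s,ap,8))].tolist())
    st=bot.get_state();print(tr(st["position"]),st["position"].round(1),st["ft_force"].round(1),st["clock"]);return s
E
python3 -c "
from q import *
s=qs((300,195),(165,175));save(s,'pics/s3.png',(180,130,380,280),3)"
```

```text
cap [292.1 196.2] 120 [[[48.4, -32.3]], [[42.1, -39.4]]] bbox [286 190] [298 205]
pink@8 [[312.0, 252.0, 52.8, -85.7], [285.0, 230.0, 55.3, 10.0], [279.0, 211.0, 88.2, 66.6], [285.0, 192.0, 145.4, 104.2], [303.0, 202.0, 152.8, 44.1], [315.0, 213.0, 146.8, -4.9]]
[[ 32. -40.]] [563.2 -60.2 164.3] [ 0.3 -0.   0.4] 11.8
```

View pics/s3.png

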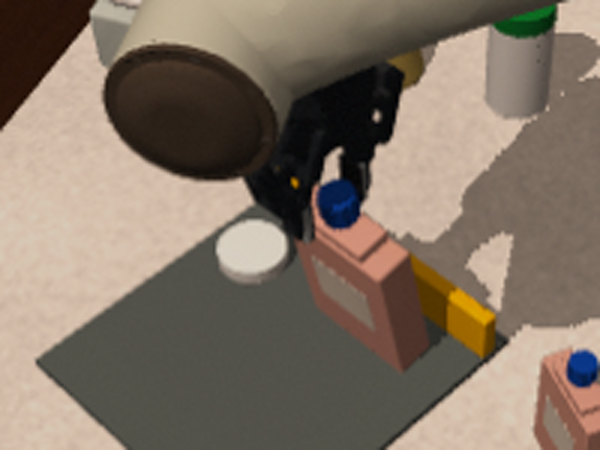

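The flask has tipped about 0.17 rad about its toe (tray x about 55) and stays in the loose cage. From here I use numbers only.

>>> drive_tool --pt "2 2.4 0 0" --pt "4.1 4.8 0 0" --pt "6.2 7.1 0 0" --pt "8.3 9.5 0 0" --pt "10.4 12 0 0"

```text
clock: 12.42
position: [573.5, -48.4, 164.3]
orientation: [0.193, 0.981, -0.0, -0.0]
ft_force: [-0.2, 0.8, 0.2]
gripper_width: 45.7
grip_force: 0.0
```

>>> drive_tool --pt "1.2 2.8 0 0" --pt "2.3 5.6 0 0" --pt "3.5 8.3 0 0" --pt "4.6 11.1 0 0" --pt "5.8 13.9 0 0"

```text
clock: 13.05
position: [579.2, -34.5, 164.3]
orientation: [0.193, 0.981, 0.0, -0.0]
ft_force: [-0.0, 0.4, -0.8]
gripper_width: 46.2
grip_force: 0.1
```

```bash
python3 -c "
from q import *
s=qs((283,206),(165,175))"
```

```text
cap [277.  209.6] 107 [[[-0.9, -36.9]], [[-6.5, -44.0]]] bbox [272 204] [283 216]
pink@8 [[304.0, 224.0, 101.5, -10.4], [294.0, 235.0, 59.5, -17.5], [272.0, 217.0, 62.0, 64.7], [286.0, 210.0, 102.9, 56.1]]
[[  1.8 -34.9]] [579.4 -34.2 164.3] [ 0.1  0.6 -0.5] 13.1
```

>>> drive_tool --pt "4.0 0.6 0 0.16" --pt "8.0 1.7 0 0.32" --pt "11.6 3.5 0 0.48" --pt "14.9 5.9 0 0.64" --pt "17.9 8.7 0 0.8"

```text
clock: 13.72
position: [597.1, -25.9, 164.3]
orientation: [-0.206, 0.978, 0.0, -0.0]
ft_force: [0.3, -0.3, 0.5]
gripper_width: 46.0
grip_force: 0.1
```

>>> drive_tool --pt "2.4 3.3 0 0.16" --pt "4.3 6.9 0 0.32" --pt "5.6 10.8 0 0.48" --pt "6.2 14.8 0 0.64" --pt "6.2 18.1 0 0.77"

```text
clock: 14.35
position: [603.2, -7.7, 164.3]
orientation: [-0.559, 0.829, 0.0, -0.0]
ft_force: [-0.8, 0.1, -0.0]
gripper_width: 45.9
grip_force: 0.1
```

```bash
python3 -c "
from q import *
s=qs((277,209),(160,165,170,175))
print(bot.get_state()['orientation'])
save(s,'x.png')"
```

```text
Traceback (most recent call last):
  File "q.py", line 18, in qs
    mm,ce,a=comp(masks(s)[k],near if k=="blue" else (near[0],near[1]+30),rad)
            ~~~~^^^^^^^^^^^^^^^^^^^^^^^^^^^^^^^^^^^^^^^^^^^^^^^^^^^^^^^^^^^^^
  File "m.py", line 8, in comp
    i=max(b,key=lambda i:st[i,4]); return l==i,ce[i],st[i,4]
ValueError: max() iterable argument is empty
```

```bash
python3 -c "
from q import *
for n in('side','top'):
    c=cam(n)
    for k in('blue','pink'):
        N,l,st,ce=cv2.connectedComponentsWithStats(masks(c)[k].astype(np.uint8))
        for i in range(1,N):
            if st[i,4]>15 and 230<ce[i][0]<420 and 150<ce[i][1]<290:
                p=np.argwhere(l==i)[:,::-1];ap=cv2.approxPolyDP(cv2.convexHull(p.astype(np.int32)),2,True)[:,0]
                print(n,k,ce[i].round(1),st[i,4],ap.tolist())
st=bot.get_state();print(tr(st['position']),st['ft_force'])
"
```

```text
side blue [373.7 252.4] 88 [[378, 255], [371, 257], [370, 249], [377, 248]]
side pink [397.4 216.8] 27 [[400, 207], [396, 228]]
side pink [290.6 223.2] 352 [[304, 224], [294, 235], [275, 220], [286, 210]]
side pink [369.6 269.1] 657 [[372, 298], [358, 275], [360, 251], [370, 246], [379, 257], [385, 269]]
top blue [332.4 204.7] 193 [[338, 211], [328, 210], [325, 206], [326, 199], [336, 199], [340, 204]]
top pink [339.3 211.4] 699 [[354, 190], [339, 233], [336, 235], [324, 231], [326, 217], [336, 193], [341, 187]]
[[-31.8 -23.1]] [-0.34041461  0.28436405 -0.38582283]
```

```bash
cat >> q.py <<'E'
from scipy.optimize import brentq
def est(toe=55,near=None,lo=0.0,hi=1.57):
    t=cam("top"); near=near or (330,204)
    mm,ce,a=comp(masks(t)['blue'],near,60)
    def pt(th,L=172): return toe+17*np.cos(th)-L*np.sin(th), 8+L*np.cos(th)+17*np.sin(th)   # th = tilt from upright
    g=lambda th:tr(plane(t,[ce],pt(th)[1]))[0,0]-pt(th)[0]
    th=brentq(g,lo,hi) if g(lo)*g(hi)<0 else None
    mp,cp,ap=comp(masks(t)['pink'],(ce[0]+12,ce[1]+5),45)
    h=cv2.approxPolyDP(cv2.convexHull(np.argwhere(mp)[:,::-1].astype(np.int32)),2.5,True)[:,0]
    print("cap px",ce.round(1),a,"tilt",None if th is None else round(th,3),"cap",None if th is None else (tr(plane(t,[ce],pt(th)[1])),round(pt(th)[1],1)))
    if th is not None: print(" rim z",round(8+180*np.cos(th)+3*np.sin(th),1),"tx",round(toe+3*np.cos(th)-180*np.sin(th),1))
    print(" pink",ap,np.c_[h,tr(plane(t,h,8)),tr(plane(t,h,42))].tolist())
    st=bot.get_state();print(" tcp",tr(st["position"]),st["position"].round(1),st["ft_force"].round(1),st["clock"])
E
python3 -c "
from q import *
est()"
```

```text
cap px [332.3 204.7] 193 tilt 0.449 cap (array([[ -4.4, -44.2]]), np.float64(170.3))
 rim z 171.4 tx -20.5
 pink 697 [[354.0, 190.0, 19.7, 36.7, 20.8, 28.8], [339.0, 233.0, 23.0, -69.9, 24.0, -74.6], [324.0, 231.0, -10.9, -77.9, -8.8, -82.3], [327.0, 215.0, -17.8, -40.6, -15.5, -46.1], [340.0, 188.0, -12.4, 29.6, -10.2, 21.9]]
 tcp [[-31.6 -23.1]] [603.2  -7.9 164.3] [-0.1  0.6  0.1] 14.55
```

>>> drive_tool --pt "2.7 4 -3 0" --pt "5.4 7.9 -6 0" --pt "8.2 11.9 -9 0" --pt "10.9 15.8 -12.5 0" --pt "13.6 19.8 -16 0"

```text
clock: 15.18
position: [617.1, 12.3, 148.0]
orientation: [-0.557, 0.831, 0.0, -0.0]
ft_force: [0.5, -0.0, -0.4]
gripper_width: 46.2
grip_force: 0.2
```

>>> drive_tool --pt "1.7 4 -3.2 0" --pt "3.4 8.1 -6.5 0" --pt "5 12 -10 0" --pt "6.6 16 -13.5 0" --pt "8.2 19.8 -17 0"

```text
clock: 15.8
position: [625.4, 32.2, 131.3]
orientation: [-0.557, 0.831, -0.0, 0.0]
ft_force: [0.5, 1.5, 0.9]
gripper_width: 45.8
grip_force: 0.7
```

```bash
python3 -c "
from q import *
est()"
```

```text
cap px [312.  199.3] 191 tilt 0.74 cap (array([[-48.4, -44. ]]), np.float64(146.5))
 rim z 143.0 tx -64.1
 pink 2021 [[371.0, 210.0, 72.9, 6.6, 72.4, -0.5], [356.0, 248.0, 71.6, -88.4, 71.1, -92.5], [309.0, 226.0, -47.4, -79.4, -44.2, -83.8], [309.0, 215.0, -56.7, -55.4, -53.2, -60.5], [318.0, 192.0, -56.8, 2.6, -53.3, -4.3], [326.0, 184.0, -46.2, 27.0, -43.0, 19.3], [337.0, 185.0, -21.4, 33.8, -19.0, 25.9]]
 tcp [[-77.4 -18. ]] [625.4  32.5 130.7] [0.5 1.7 1. ] 15.85
```

>>> drive_tool --pt "-0.8 -1.8 0 0" --pt "-1.5 -3.7 0 0" --pt "-2.3 -5.5 0 0" --pt "-3.1 -7.4 0 0" --pt "-3.1 -7.4 0 0"

```text
clock: 16.48
position: [621.7, 23.9, 131.3]
orientation: [-0.557, 0.831, 0.0, -0.0]
ft_force: [-0.2, 0.5, 1.4]
gripper_width: 45.9
grip_force: 0.3
```

```bash
python3 -c "
from q import *
est(near=(312,200))"
```

```text
cap px [316.  200.3] 194 tilt 0.678 cap (array([[-39.6, -44.2]]), np.float64(152.7))
 rim z 150.1 tx -55.5
 pink 1897 [[371.0, 210.0, 72.9, 6.6, 72.4, -0.5], [357.0, 248.0, 73.8, -87.6, 73.2, -91.7], [312.0, 227.0, -40.1, -79.1, -37.1, -83.5], [313.0, 213.0, -49.8, -47.7, -46.5, -53.1], [322.0, 191.0, -48.9, 8.1, -45.7, 1.0], [329.0, 184.0, -39.7, 29.4, -36.7, 21.7], [340.0, 186.0, -14.1, 34.1, -11.9, 26.2]]
 tcp [[-68.2 -18.2]] [621.7  24.1 131.2] [ 1.   0.6 -0.2] 16.525
```

>>> drive_tool --pt "1.4 3.3 -2 0" --pt "2.7 6.6 -4 0" --pt "4.1 9.8 -6 0" --pt "5.4 13.1 -9 0" --pt "6.8 16.4 -12 0"

```text
clock: 17.15
position: [628.8, 41.0, 119.0]
orientation: [-0.557, 0.831, 0.0, -0.0]
ft_force: [0.3, 0.6, 0.1]
gripper_width: 46.2
grip_force: 0.2
```

>>> drive_tool --pt "1.4 3.3 -3.4 0" --pt "2.7 6.6 -6.8 0" --pt "4.1 9.8 -10.2 0" --pt "5.4 13.1 -13.6 0" --pt "6.8 16.4 -17 0"

```text
clock: 17.77
position: [635.7, 57.4, 102.1]
orientation: [-0.557, 0.831, 0.0, 0.0]
ft_force: [-0.8, 0.1, -0.0]
gripper_width: 45.7
grip_force: 0.2
```

```bash
python3 -c "
from q import *
est(toe=52,near=(305,200))"
```

```text
cap px [300.4 197.2] 177 tilt 0.922 cap (array([[-74.8, -44.5]]), np.float64(125.5))
 rim z 119.1 tx -89.6
 pink 2266 [[369.0, 208.0, 67.0, 9.3, 66.6, 2.2], [354.0, 247.0, 66.6, -87.9, 66.2, -92.0], [301.0, 224.0, -66.3, -81.7, -62.5, -85.9], [301.0, 210.0, -78.3, -51.1, -74.1, -56.3], [309.0, 190.0, -78.1, -0.4, -73.9, -7.2], [317.0, 183.0, -66.7, 21.7, -62.9, 14.2], [326.0, 183.0, -47.1, 29.2, -43.9, 21.4]]
 tcp [[-104.6  -18.2]] [635.6  57.7 101.6] [ 0.6 -0.1 -0.3] 17.825
```

>>> drive_tool --pt "-0.8 -1.8 0 0" --pt "-1.5 -3.7 0 0" --pt "-2.3 -5.5 0 0" --pt "-3.1 -7.4 0 0" --pt "-3.1 -7.4 0 0"

```text
clock: 18.45
position: [632.3, 49.5, 102.4]
orientation: [-0.557, 0.831, 0.0, -0.0]
ft_force: [-0.1, 0.0, -0.3]
gripper_width: 46.2
grip_force: 0.5
```

```bash
python3 -c "
from q import *
est(toe=48,near=(303,198))"
```

```text
cap px [304.1 198.6] 175 tilt 0.81 cap (array([[-64.8, -47. ]]), np.float64(139.0))
 rim z 134.3 tx -80.2
 pink 2261 [[372.0, 209.0, 74.3, 9.6, 73.7, 2.4], [357.0, 249.0, 74.6, -89.8, 74.0, -93.8], [305.0, 226.0, -56.0, -82.7, -52.5, -87.0], [304.0, 213.0, -69.2, -55.2, -65.3, -60.3], [313.0, 191.0, -68.5, 0.7, -64.7, -6.2], [321.0, 184.0, -57.1, 22.8, -53.6, 15.3], [329.0, 184.0, -39.7, 29.4, -36.7, 21.7]]
 tcp [[-95.8 -18.1]] [632.3  49.5 102.4] [ 0.4  1.4 -0.3] 18.5
```

The flask slid as a whole at this angle (heel edge 67 → 74). I'll keep sliding it towards the stop.

>>> drive_tool --pt "-1 -2.4 0 0" --pt "-2 -4.8 0 0" --pt "-3 -7.2 0 0" --pt "-4 -9.7 0 0" --pt "-5 -12.1 0 0"

```text
clock: 19.12
position: [627.4, 37.4, 102.3]
orientation: [-0.557, 0.831, -0.0, 0.0]
ft_force: [0.4, 0.6, 0.1]
gripper_width: 46.1
grip_force: 0.7
```

```bash
python3 -c "
from q import *
est(toe=68,near=(307,200))"
```

```text
cap px [309.8 200.9] 176 tilt 0.875 cap (array([[-53.1, -45.8]]), np.float64(131.3))
 rim z 125.7 tx -68.2
 pink 2253 [[378.0, 211.0, 88.8, 10.1, 87.8, 2.9], [363.0, 251.0, 89.0, -89.2, 87.9, -93.2], [310.0, 228.0, -43.5, -82.9, -40.4, -87.2], [310.0, 214.0, -55.4, -52.4, -51.9, -57.6], [319.0, 192.0, -54.6, 3.4, -51.2, -3.5], [327.0, 186.0, -42.3, 23.4, -39.3, 15.8], [334.0, 186.0, -27.1, 29.1, -24.5, 21.4]]
 tcp [[-82.4 -18.2]] [627.2  37.2 102.3] [0.5 0.6 0.7] 19.175
```

>>> drive_tool --pt "-1 -2.4 0 0" --pt "-2 -4.8 0 0" --pt "-3 -7.2 0 0" --pt "-4 -9.7 0 0" --pt "-5 -12.1 0 0"

```text
clock: 19.8
position: [622.4, 25.4, 102.3]
orientation: [-0.557, 0.831, 0.0, -0.0]
ft_force: [-0.2, 1.4, 0.0]
gripper_width: 46.1
grip_force: 0.7
```

>>> drive_tool --pt "-0.6 -1.4 0 0" --pt "-1.2 -2.8 0 0" --pt "-1.8 -4.2 0 0" --pt "-1.8 -4.2 0 0"

```text
clock: 20.3
position: [621.9, 22.7, 103.2]
orientation: [-0.557, 0.831, -0.0, 0.002]
ft_force: [1.2, 6.5, 1.5]
gripper_width: 45.8
grip_force: 2.9
```

```bash
python3 -c "
from q import *
est(toe=84,near=(315,202))"
```

```text
cap px [316.7 203. ] 178 tilt 0.885 cap (array([[-38.4, -44.8]]), np.float64(130.0))
 rim z 124.3 tx -53.5
 pink 2238 [[384.0, 214.0, 104.1, 8.4, 102.6, 1.3], [369.0, 253.0, 103.4, -88.6, 101.9, -92.7], [317.0, 230.0, -26.8, -81.5, -24.2, -85.8], [316.0, 218.0, -39.0, -56.2, -36.1, -61.3], [324.0, 198.0, -38.6, -5.7, -35.7, -12.3], [334.0, 188.0, -25.4, 24.7, -22.9, 17.1], [348.0, 192.0, 8.4, 27.4, 9.8, 19.7]]
 tcp [[-67.  -17.5]] [621.9  22.7 103.2] [1.3 5.4 2.4] 20.35
```

The heel is now against the stop: 6.5 N, with the stop face at about 103 in my frame. Now I ease it down, braced.

>>> drive_tool --pt "0.9 2.1 -1 0" --pt "1.8 4.3 -2 0" --pt "2.6 6.4 -4 0" --pt "3.4 8.3 -6 0" --pt "4.2 10.2 -8 0"

```text
clock: 20.98
position: [624.5, 31.3, 93.8]
orientation: [-0.557, 0.831, 0.0, -0.001]
ft_force: [-0.0, 0.7, -0.8]
gripper_width: 46.0
grip_force: 0.2
```

>>> drive_tool --pt "0.8 1.9 -2 0" --pt "1.5 3.7 -4.5 0" --pt "2.2 5.3 -7 0" --pt "2.8 6.8 -10 0" --pt "3.4 8.1 -13 0"

```text
clock: 21.6
position: [628.4, 39.8, 81.1]
orientation: [-0.557, 0.831, -0.0, 0.0]
ft_force: [0.6, 1.5, -0.7]
gripper_width: 46.1
grip_force: 0.4
```

```bash
cat >> q.py <<'E'
def est2(near,S=103,th0=(0.0,1.0)):
    t=cam("top"); mm,ce,a=comp(masks(t)['blue'],near,40)
    # cap top-face centre-ish point (L=170,u=20), th = elevation from floor, heel on stop
    def pt(th,L=170,u=20): return S-(L*np.cos(th)+(34-u)*np.sin(th)), 8+L*np.sin(th)+u*np.cos(th)
    e=[(abs(tr(plane(t,[ce],pt(th)[1]))[0,0]-pt(th)[0]),th) for th in np.linspace(*th0,101)]
    print("cap",ce.round(1),a,"theta candidates",[ (round(x,1),round(y,2)) for x,y in sorted(e)[:4]])
    mp,cp,ap=comp(masks(t)['pink'],(ce[0]+25,ce[1]+12),45)
    h=cv2.approxPolyDP(cv2.convexHull(np.argwhere(mp)[:,::-1].astype(np.int32)),2.5,True)[:,0]
    print(" pink",ap,np.c_[h,tr(plane(t,h,42))].tolist())
    mm,ce,a=comp(masks(t)['blue'],near,40);xs=np.argwhere(mm)[:,::-1];print(" cap box",xs.min(0),xs.max(0))
    st=bot.get_state();print(" tcp",tr(st["position"]),st["position"].round(1),st["ft_force"].round(1),st["clock"])
E
python3 -c "
from q import *
est2((308,200))"
```

```text
cap [308.9 202.7] 160 theta candidates [(np.float64(0.1), np.float64(0.43)), (np.float64(0.3), np.float64(0.44)), (np.float64(0.5), np.float64(0.42)), (np.float64(0.7), np.float64(0.45))]
 pink 2377 [[382.0, 212.0, 96.9, 4.0], [368.0, 252.0, 99.0, -91.4], [312.0, 230.0, -34.6, -89.8], [310.0, 219.0, -47.8, -68.2], [320.0, 194.0, -47.4, -7.0], [330.0, 188.0, -31.3, 13.9]]
 cap box [302 195] [316 210]
 tcp [[-85.3 -18.3]] [628.2  39.9  80.7] [ 1.2  0.7 -0.9] 21.65
```

>>> drive_tool --pt "-0.6 -1.4 0 0" --pt "-1.2 -2.8 0 0" --pt "-1.9 -4.6 0 0" --pt "-1.9 -4.6 0 0"

```text
clock: 22.15
position: [626.4, 34.9, 81.5]
orientation: [-0.557, 0.831, -0.0, 0.0]
ft_force: [0.9, 1.3, -0.2]
gripper_width: 45.8
grip_force: 0.6
```

```bash
python3 -c "
from q import *
est2((310,202))"
```

```text
cap [311.2 203.4] 157 theta candidates [(np.float64(0.0), np.float64(0.53)), (np.float64(0.6), np.float64(0.52)), (np.float64(0.6), np.float64(0.54)), (np.float64(1.1), np.float64(0.51))]
 pink 2352 [[384.0, 213.0, 101.8, 3.4], [369.0, 254.0, 102.6, -94.7], [314.0, 231.0, -29.6, -90.3], [312.0, 220.0, -42.8, -68.7], [322.0, 195.0, -42.4, -7.5], [331.0, 189.0, -28.4, 12.5]]
 cap box [304 196] [318 210]
 tcp [[-80.1 -18. ]] [626.4  35.   81.5] [-0.4  0.8  0. ] 22.2
```

>>> drive_tool --pt "-0.4 -0.9 0 0" --pt "-0.8 -1.8 0 0" --pt "-1.2 -2.8 0 0" --pt "-1.2 -2.8 0 0"

```text
clock: 22.7
position: [626.7, 33.9, 82.2]
orientation: [-0.557, 0.831, -0.0, 0.002]
ft_force: [1.2, 6.6, 1.7]
gripper_width: 46.3
grip_force: 3.5
```

>>> drive_tool --pt "0.6 1.5 0 0" --pt "1.1 2.8 0 0" --pt "1.7 4 0 0" --pt "2.1 5 0 0" --pt "2.5 6 0 0"

```text
clock: 23.32
position: [627.5, 38.0, 81.1]
orientation: [-0.557, 0.831, 0.0, -0.0]
ft_force: [1.0, 2.1, -0.2]
gripper_width: 45.9
grip_force: 0.4
```

```bash
python3 -c "
from q import *
est2((309,202))"
```

```text
cap [306.6 204.1] 139 theta candidates [(np.float64(0.0), np.float64(0.32)), (np.float64(0.0), np.float64(0.07)), (np.float64(0.2), np.float64(0.31)), (np.float64(0.2), np.float64(0.08))]
 pink 2389 [[383.0, 213.0, 99.7, 2.6], [367.0, 253.0, 97.8, -94.2], [312.0, 231.0, -33.8, -91.9], [309.0, 220.0, -49.1, -71.1], [318.0, 197.0, -49.1, -15.0], [330.0, 189.0, -30.5, 11.7]]
 cap box [300 197] [313 211]
 tcp [[-83.3 -18.2]] [627.5  38.   81.2] [-0.3  0.2 -0.6] 23.375
```

>>> drive_tool --pt "-0.4 -0.9 0 0" --pt "-0.8 -1.8 0 0" --pt "-1.2 -2.8 0 0"

```text
clock: 23.75
position: [626.3, 35.2, 81.3]
orientation: [-0.557, 0.831, 0.0, -0.0]
ft_force: [-0.8, -0.3, 0.3]
gripper_width: 46.2
grip_force: 0.0
```

```bash
python3 -c "
from q import *
est2((307,203))"
```

```text
cap [303.8 207. ] 88 theta candidates [(np.float64(1.9), np.float64(0.2)), (np.float64(1.9), np.float64(0.19)), (np.float64(1.9), np.float64(0.21)), (np.float64(1.9), np.float64(0.18))]
 pink 2316 [[379.0, 211.0, 89.8, 3.7], [364.0, 252.0, 90.8, -94.5], [309.0, 231.0, -40.1, -94.3], [307.0, 210.0, -61.5, -51.5], [324.0, 191.0, -41.5, 2.6]]
 cap box [299 201] [309 213]
 tcp [[-80.2 -18.2]] [626.3  35.1  81.3] [ 0.7  0.8 -1.1] 23.8
```

```bash
python3 -c "
from q import *
c=cam('side')
for k in('blue','pink'):
        N,l,st,ce=cv2.connectedComponentsWithStats(masks(c)[k].astype(np.uint8))
        for i in range(1,N):
            if st[i,4]>15 and 200<ce[i][0]<350 and 180<ce[i][1]<310:
                p=np.argwhere(l==i)[:,::-1];ap=cv2.approxPolyDP(cv2.convexHull(p.astype(np.int32)),2,True)[:,0]
                print(k,ce[i].round(1),st[i,4],np.c_[ap,tr(plane(c,ap,8)),tr(plane(c,ap,42))].tolist())
d=lambda X,Y,z:[*(np.array([612.4,-45.9])+np.array([X,Y])@R),z]
print('flat pred side',proj(c,[d(90,-94,42),d(90,6,42),d(-45,-94,42),d(-45,6,42),d(-45,-94,8),d(-77,-44,25),d(90,-94,8)]).round(0).tolist())
print('theta.3 pred',proj(c,[d(90-129-.0,-94,8+40+32),d(-39,-94,48),d(-80,-44,8+50+16)]).round(0).tolist())
print(bot.get_state()['clock'])
"
```

```text
blue [259.4 269.7] 154 [[266.0, 272.0, -62.1, -49.0, -75.6, -68.3], [258.0, 277.0, -84.2, -45.9, -96.9, -65.3], [252.0, 269.0, -79.1, -19.1, -91.9, -39.6], [261.0, 263.0, -53.0, -21.6, -66.9, -41.9], [265.0, 266.0, -52.3, -34.7, -66.2, -54.6]]
pink [288.8 245.2] 1743 [[324.0, 235.0, 110.3, -70.8, 90.3, -89.2], [285.0, 276.0, -39.3, -88.7, -53.7, -106.5], [274.0, 274.0, -53.0, -66.4, -66.9, -85.1], [258.0, 260.0, -52.1, -10.0, -66.0, -30.8], [268.0, 236.0, 13.2, 26.5, -3.1, 4.3], [295.0, 215.0, 106.9, 27.2, 87.0, 5.0]]
flat pred side [[325.0, 236.0], [296.0, 214.0], [284.0, 270.0], [254.0, 246.0], [285.0, 279.0], [259.0, 270.0], [325.0, 245.0]]
theta.3 pred [[285.0, 259.0], [286.0, 267.0], [256.0, 259.0]]
23.85
```

The flask is now lying flat on its broad face, with the cap at side pixel (259,270), matching the flat prediction. But the fingertip lost it for the last part (about 0.3 rad), so it came down faster than intended there. Next I move out beyond the cap, close the fingers and push it squarely to the stop.

>>> drive_tool --pt "0 0 15 0" --pt "6 18 15 0" --pt "-6 38 15 0" --pt "-12.3 40.8 15 0" --pt "-12.3 40.8 15 0" --grip 0

```text
clock: 24.48
position: [614.0, 76.8, 96.6]
orientation: [-0.557, 0.83, -0.0, 0.0]
ft_force: [0.3, -1.3, -0.6]
gripper_width: 0.3
grip_force: 0.0
```

>>> drive_tool --pt "0 0 -20 0" --pt "0 0 -50 0" --pt "0 0 -70 0" --pt "0 0 -76 0" --pt "0 0 -76 0"

```text
clock: 25.1
position: [614.5, 76.0, 20.4]
orientation: [-0.557, 0.831, -0.0, -0.0]
ft_force: [0.3, 0.1, -0.0]
gripper_width: -0.0
grip_force: 0.0
```

```bash
python3 -c "
from q import *
est2((303,205))"
```

```text
cap [302.6 206. ] 119 theta candidates [(np.float64(5.3), np.float64(0.2)), (np.float64(5.3), np.float64(0.19)), (np.float64(5.3), np.float64(0.21)), (np.float64(5.3), np.float64(0.18))]
 pink 2309 [[379.0, 211.0, 89.8, 3.7], [364.0, 252.0, 90.8, -94.5], [309.0, 231.0, -40.1, -94.3], [307.0, 210.0, -61.5, -51.5], [324.0, 191.0, -41.5, 2.6]]
 cap box [297 200] [309 213]
 tcp [[-113.7  -44.5]] [614.9  76.2  21. ] [-0.2 -0.1  0.4] 25.15
```

>>> drive_tool --pt "-1.9 -4.6 0 0" --pt "-3.8 -9.2 0 0" --pt "-5.4 -13 0 0" --pt "-6.9 -16.6 0 0" --pt "-8.4 -20.3 0 0"

```text
clock: 25.78
position: [606.2, 56.0, 20.7]
orientation: [-0.557, 0.831, -0.0, 0.001]
ft_force: [-0.2, 2.0, 1.5]
gripper_width: 0.2
grip_force: 0.8
```

>>> drive_tool --pt "-0.6 -1.4 0 0" --pt "-1.2 -2.8 0 0" --pt "-1.8 -4.2 0 0" --pt "-2.3 -5.5 0 0"

```text
clock: 26.28
position: [603.5, 50.5, 20.3]
orientation: [-0.557, 0.831, -0.0, 0.0]
ft_force: [0.8, 1.2, 1.5]
gripper_width: -0.0
grip_force: 1.0
```

```bash
python3 -c "
from q import *
est2((306,208))"
```

```text
cap [308.4 209.2] 86 theta candidates [(np.float64(0.1), np.float64(0.51)), (np.float64(0.5), np.float64(0.52)), (np.float64(0.6), np.float64(0.5)), (np.float64(1.0), np.float64(0.53))]
 pink 2312 [[384.0, 212.0, 101.0, 5.6], [370.0, 253.0, 103.9, -91.9], [315.0, 233.0, -25.9, -93.7], [312.0, 223.0, -40.4, -75.0], [314.0, 207.0, -49.3, -39.5], [329.0, 193.0, -29.3, 2.4]]
 cap box [302 203] [314 215]
 tcp [[-85.4 -45.2]] [603.4  50.3  20.3] [0.6 0.3 0.7] 26.325
```

>>> drive_tool --pt "-0.6 -1.4 0 0" --pt "-1.2 -2.8 0 0" --pt "-1.7 -4.2 0 0" --pt "-1.7 -4.2 0 0"

```text
clock: 26.82
position: [604.4, 49.1, 20.8]
orientation: [-0.557, 0.831, -0.0, 0.004]
ft_force: [3.5, 10.6, -0.8]
gripper_width: 0.2
grip_force: 5.4
```

>>> drive_tool --pt "-0.4 -0.9 0 0" --pt "-0.8 -1.8 0 0" --pt "-0.8 -1.8 0 0" --pt "-0.4 -0.9 0 0" --pt "0 0 0 0"

```text
clock: 27.45
position: [604.4, 49.1, 20.8]
orientation: [-0.557, 0.83, -0.0, 0.004]
ft_force: [2.8, 8.6, -0.7]
gripper_width: -0.3
grip_force: 4.4
```

```bash
cat > fl.py <<'E'
from q import *
t=cam("top");M=masks(t)
mp,_,_=comp(M['pink'],(345,225),45)
my,_,_=comp(M['yel'],(390,218),60)
e=[];y=[];si=[]
for r in range(216,250,2):
    e.append((np.where(mp[r])[0].max()+.5,r)); y.append((np.where(my[r])[0].min()-.5,r))
P=tr(plane(t,e,42));Q=tr(plane(t,y,53))
for n,A in(("base edge",P),("stop top inner",Q)):
    k=np.polyfit(A[:,1],A[:,0],1);print(n,"slope",k.round(3),"at Y=-44:",np.polyval(k,-44).round(1),"res",np.std(A[:,0]-np.polyval(k,A[:,1])).round(1))
print(bot.get_state()["ft_force"].round(1))
E
python3 fl.py
```

```text
base edge slope [  0.    105.092] at Y=-44: 105.1 res 0.6
stop top inner slope [4.00000e-03 1.06431e+02] at Y=-44: 106.2 res 0.6
[ 3.8  9.4 -1. ]
```

The base is flush: its edge is at 105.1 with the same slope as the stop face at 106.2, under about 10 N. Now I retreat.

>>> drive_tool --pt "0.8 1.8 0 0" --pt "1.9 4.6 0 0" --pt "7.7 18.5 0 0" --pt "12 28 20 0" --pt "12 28 70 0"

```text
clock: 28.12
position: [611.8, 74.3, 88.0]
orientation: [-0.557, 0.831, 0.001, -0.004]
ft_force: [1.1, 0.4, 0.3]
gripper_width: -0.1
grip_force: 0.0
```

>>> drive_tool --pt "0 20 60 0" --pt "0 40 110 0" --pt "0 60 110 0" --pt "0 60 110 0" --pt "0 60 110 0"

```text
clock: 28.75
position: [612.8, 133.8, 198.5]
orientation: [-0.557, 0.831, 0.0, -0.002]
ft_force: [-0.5, 0.1, 0.5]
gripper_width: -0.1
grip_force: 0.0
```

```bash
python3 fl.py; python3 - <<'E'
from q import *
t=cam("top");s=cam("side")
a=cv2.imread("pics/top0.png")
for k,near in(("blue",(315,210)),):
    for n,c,nr in(("top",t,near),("side",s,(262,265))):
        mm,ce,ar=comp(masks(c)[k],nr,40);print(n,ce.round(1),ar,tr(plane(c,[ce],25)))
def dish(f):
    f=f.astype(int);m=(f.min(2)>150)&(f.max(2)-f.min(2)<22); return comp(m,(375,176),25)[1:]
print(dish(a[:,:,::-1]),dish(t["frame"]),bot.get_state()["clock"])
E
```

```text
base edge slope [ -0.    105.321] at Y=-44: 105.3 res 0.6
stop top inner slope [-6.00000e-03  1.05624e+02] at Y=-44: 105.9 res 0.6
[-0.3 -0.8  0.1]
top [308.1 208. ] 122 [[-62.9 -43.5]]
side [263.3 266.2] 146 [[-62.2 -42.3]]
(array([374.42795699, 175.32043011]), np.int32(465)) (array([374.29494949, 175.2       ]), np.int32(495)) 28.9
```

The flask is flat (cap at 25 mm height agrees in both views) and flush with the stop. The dish hasn't moved and nothing is being touched.

```bash
python3 -c "
from workcell import bot
print(bot.hand_in())"
```

```text
the job is handed in; nothing more can be done
None
```

The job is handed in: the flask lies flat on its broad face with its base flush against the yellow stop, but it was not eased down all the way; for about the last 0.3 rad the fingertip slipped off the cap and it came down unsupported, and earlier a gripper knuckle had knocked it back against the stop; the dish has not moved, and I did not re-measure the other bystanders.

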